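Sweep the loose test tiles off the board into the catch tray

TASK

With the closed fingers, sweep the three loose clay test tiles (two round, one square) across the wooden board and off its edge into the plain, empty catch tray, not into the divided tray that holds the dishes. Only push the tiles, never pick them up, and leave the small colour dish on the board, the jar and the bowl standing where they are.

Things in the scene. Friction and masses are not known exactly. Their poses are not given: they have to be found in the camera images.
- board: fixed wooden board 260 (x) by 240 (y) by 50 mm high on the table, no lips, its flat top 50 mm above the table. Tiles are swept off one of its two 260 mm long edges, at y = +120 or -120 mm in its frame, whichever has the catch tray. The four things on it lie about 60 mm apart along its x (near x = -90, -30, 30 and 90 mm, in any order), anywhere within 45 mm of its middle in y, so each can be swept straight along y past its neighbours. Origin: centre of its underside; z up.
- catch_tray: fixed plain open steel tray, empty, one compartment, 260 (x) by 120 (y) by 42 mm high, walls and floor 4 mm, against the board (2 mm gap), its axes parallel to the board's; on the board's +y or -y side. Its rim is 8 mm below the board's top. Origin: centre of its underside; z up.
- dish_tray: fixed steel tray of the same outer size on the opposite side of the board, with two cross walls and a white dish 76 mm wide in each of its three compartments; nothing in it stands higher than the rim at 42 mm. Origin: centre of its underside; z up.
- tile_round_a: loose round clay test tile, terracotta, 38 mm diameter, 10 mm thick, 20 to 35 g, flat on the board. Origin: centre of its underside.
- tile_round_b: loose round clay test tile like the other, 38 mm diameter, 10 mm thick. Origin: centre of its underside.
- tile_square: loose square clay test tile, terracotta, 36 by 36 mm, 10 mm thick, 22 to 40 g, flat on the board, its sides within about 25 degrees of parallel to the board's edges. Pushed off-centre it turns and can slip past the fingers; then sweep again. Origin: centre of its underside.
- colour_dish: small white porcelain dish, 44 mm across the rim, 22 mm high, loose on the board among the tiles; must stay where it is. Origin: centre of its underside; z up.
- jar: glass jar 56 mm wide, 75 mm high, on the table beyond the board; must stay. Origin: centre of its underside; z up.
- bowl: white bowl 80 mm across, 40 mm high, on the table beyond the board; must stay. Origin: centre of its underside; z up.

How it is judged:
By the outcome, as a careful person would: the job done as asked, in the order asked, and still so for the second after the job is handed in, with the robot touching nothing.
It also fails if it takes over 61 s, if anything falls off the work surface, if the arm or the gripper's body presses on something with over 40 N, if the wrist force passes 120 N, or if a joint passes its speed limit or range.

ROBOT

A 7-joint arm with a two-finger parallel gripper is mounted at the origin on the work surface. World frame = base frame: x ahead of the robot, y to its left, z up, the work surface at z = 0. Lengths are in m, angles in degrees, forces in N, time in s.
With the tool pointing down it reaches from about 0.375 to 0.925 m from the base axis. Payload 3.1 kg.
Tool frame: the origin (TCP) lies between the finger pads; the fingertips stand 19 mm ahead of it and the grasp point (between the pads) is the TCP; z points along the fingers, x is the direction in which the jaws open and shut, and the axes are right-handed (so a half turn about z gives the same grasp; the last joint's range is limited). The gripper opens to 85 mm and grips with 20 to 120 N. Pads are 22 mm wide; open, the fingers measure 114 mm over their backs; the gripper's body (76 mm by 85 mm) begins 54 mm behind the grasp point. The pads swing forward as they close: fully open they stand 13 mm farther back than shut.
Start: joints at [-81.349, 21.939, 2.515, 91.553, -1.026, 66.532, -2.859], TCP at [0.16, 0.63, 0.25] pointing down, gripper open.
Joint ranges: [-149.38, 149.38], [-23.57, 123.04], [-84.95, 90], [0, 143.3], [-89.99, 269.99], [3.08, 112.72], [-163.45, 163.45]. Speed limits (degrees/s): [159.86, 159.86, 180, 180, 180, 180, 180].

INTERFACE

Orientations are given as [roll, pitch, yaw] about the fixed x, y, z axes, in that order (R = Rz(yaw) Ry(pitch) Rx(roll)).
In Python, from cell import read_state, snapshot, camera_model, job_done gives the robot as it stands. The module is installed in compiled form; this text tells all that it offers.
- The arm moves only by the shell command python3 -m handwheel 'ROWS'. ROWS is JSON, a list of rows, each a list of 3 entries, a list of its own where there are three numbers: the finger opening in m, from 0 to 0.0854, then the shift along the tool's x, y, z in m, then the turn, a rotation vector about the tool's x, y, z in degrees. A call has 1 to 5 rows; each row shifts and turns the pose as measured when the row begins, along the tool's axes as they then stand; what a row does not reach is not made up. A row lasts 1/12 s, in which the tool goes at most 41.7 mm and 7.16 degrees, less where a joint would pass 70% of its speed; a pose out of reach is approached as far as the arm can. A call is refused whole if a number of a shift passes 0.0417 or a number of a turn 7.16, either way. A call with a gripper value outside its range is refused whole. The fingers move at their own pace and stop on an object; the grip force is fixed at half the most. Time passes only in rows, so rows that do not move let the fingers close. It gives the time, the measured TCP pose, the force and the opening at its end, in the units of the state.
- read_state(): the state, without advancing time (a new reading comes with each control period).
- snapshot(name): name is "side" or "top" or "wrist"; returns the picture (400x640x3 uint8, red, green, blue); there is no depth.
- camera_model(name): a dict with "mtx" (3x3 intrinsics, pixels), "camera_from_world" (4x4, takes a point from world to camera coordinates). Camera axes: x right, y down, z forward; pixel columns grow to the right and rows downward; lengths in m; the calibration is good to about 2 mm. A picture is of the moment at which its call begins: read the wrist's pose just before it. camera_model takes no time and is no camera call; for the wrist camera it gives the pose at the moment of the call.
- job_done(): hands the job in, once; it reports no verdict.
The state is a dict: "time_s": time; "joint_pos": joint angles; "joint_vel": joint speeds; "tau": joint torques, N m; "eef_pos": TCP position; "ee_rot": TCP orientation; "wrist_force": force on the tool from outside, world axes, zero at the start; "torque": the same for the moment, N m; "finger_gap": finger opening in m.
Only numpy, scipy, OpenCV 4.12 (cv2) and the standard library are available. Lean on these libraries where they do the work, as an engineer would, in place of code of your own. Each camera call takes 0.05 s, during which the arm holds its last target.

## Working session

There is one attempt and no reset: what is moved stays moved. The work goes in short steps, Python scripts to look and compute and a shell command to move; the robot and the scene stay as the last step left them, time stands still between calls to the robot, and variables do not carry over. Pictures are saved under pics/ and viewed, and the job is handed in when it is done.

```bash
mkdir -p pics
python3 - <<'E'
from cell import *
import cv2,numpy as np
for n in("top","side"):
    im=snapshot(n);cv2.imwrite(f"pics/{n}0.png",im[:,:,::-1]);m=camera_model(n)
    print(n,np.round(m["mtx"],1).tolist(),np.round(m["camera_from_world"],3).tolist())
s=read_state();print(s["time_s"],s["eef_pos"],s["ee_rot"],s["finger_gap"])
E
```

```text
top [[450.8, 0.0, 322.5], [0.0, 450.8, 198.9], [0.0, 0.0, 1.0]] [[-0.051, -0.999, -0.002, 0.035], [-0.979, 0.05, -0.2, 0.622], [0.2, -0.009, -0.98, 0.701], [0.0, 0.0, 0.0, 1.0]]
side [[476.9, 0.0, 327.3], [0.0, 476.9, 194.4], [0.0, 0.0, 1.0]] [[0.983, -0.184, 0.009, -0.602], [-0.109, -0.621, -0.776, 0.142], [0.148, 0.762, -0.63, 0.787], [0.0, 0.0, 0.0, 1.0]]
0.1 [0.15986273 0.62919138 0.24900804] [1.79994306e+02 1.37564436e-01 7.57462691e+01] 0.08525032082795349
```

View pics/top0.png

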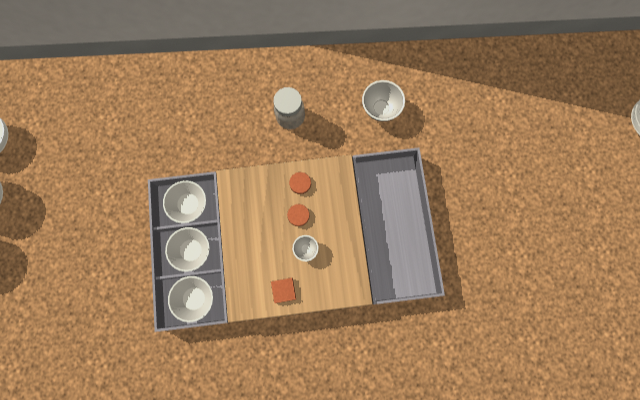

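View pics/side0.png

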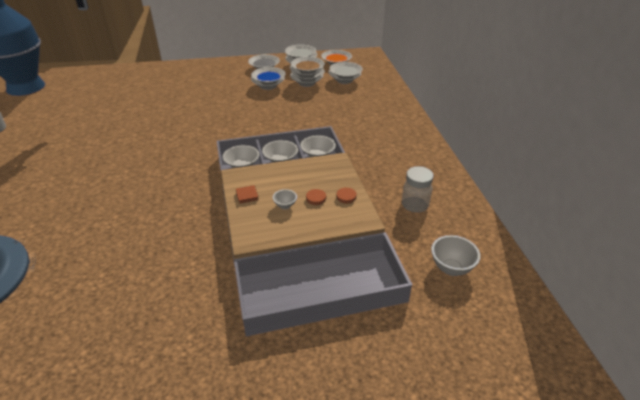

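The top view shows the empty tray on the right (world −y). The round tiles are near (300,183) and (298,215), the dish near (305,248), and the square near (284,291). The board corners are about (217,171), (353,156), (371,304) and (228,321).

```bash
cat > h.py <<'E'
from cell import *
import cv2,numpy as np
def ray(n,uv,z,m=None):
    m=m or camera_model(n);T=m["camera_from_world"];R=T[:3,:3];c=-R.T@T[:3,3]
    d=R.T@np.linalg.inv(m["mtx"])@np.array([uv[0],uv[1],1.]);return (c+d*(z-c[2])/d[2])
def tiles(n,im,z=.06):
    hsv=cv2.cvtColor(im,cv2.COLOR_RGB2HSV)
    mk=((hsv[...,0]<9)&(hsv[...,1]>150)&(hsv[...,2]>100)).astype(np.uint8)
    out=[]
    for c in cv2.findContours(mk,0,2)[0]:
        if cv2.contourArea(c)<60: continue
        p=np.array([ray(n,q[0],z)[:2] for q in c],np.float32)
        (x,y),wh,a=cv2.minAreaRect(p);M=cv2.moments(c)
        out.append((np.round(ray(n,(M['m10']/M['m00'],M['m01']/M['m00']),z)[:2],4),np.round(wh,4),round(a,1),cv2.contourArea(c)))
    return out
E
python3 - <<'E'
from h import *
for n in("top","side"):
    im=cv2.imread(f"pics/{n}0.png")[:,:,::-1].copy()
    for t in tiles(n,im):print(n,t)
c=[ray("top",p,.05)[:2] for p in((217,171),(353,156),(371,304),(228,321))]
print(np.round(c,4),np.mean(c,0))
for a,b in((0,1),(3,2),(3,0),(2,1)):
    d=c[b]-c[a];print(np.linalg.norm(d),np.degrees(np.arctan2(d[1],d[0])))
print("dish rim",ray("top",(305.5,248.5),.072),ray("side",(285.5,198.5),.072))
print("jar",ray("top",(288,100),.075),"bowl",ray("top",(383.5,101),.04))
E
python3 - <<'E'
import cv2
im=cv2.imread("pics/top0.png")[140:340,140:460]
cv2.imwrite("pics/z.png",cv2.resize(im,None,fx=2.5,fy=2.5,interpolation=cv2.INTER_CUBIC))
E
```

```text
[[ 0.6852  0.1848]
 [ 0.7002 -0.0542]
 [ 0.4458 -0.0675]
 [ 0.4306  0.1678]] [0.56543428 0.05774916]
0.23942607683411618 -86.3924581627915
0.23578375921357225 -86.31071394991115
0.25513898869257085 3.812474398052608
0.25481558720817626 2.9936861631907288
dish rim [0.54024111 0.03547818 0.072     ] [0.54215401 0.03168115 0.072     ]
jar [0.80004561 0.05472275 0.075     ] bowl [ 0.80477801 -0.11736058  0.04      ]
```

View pics/z.png

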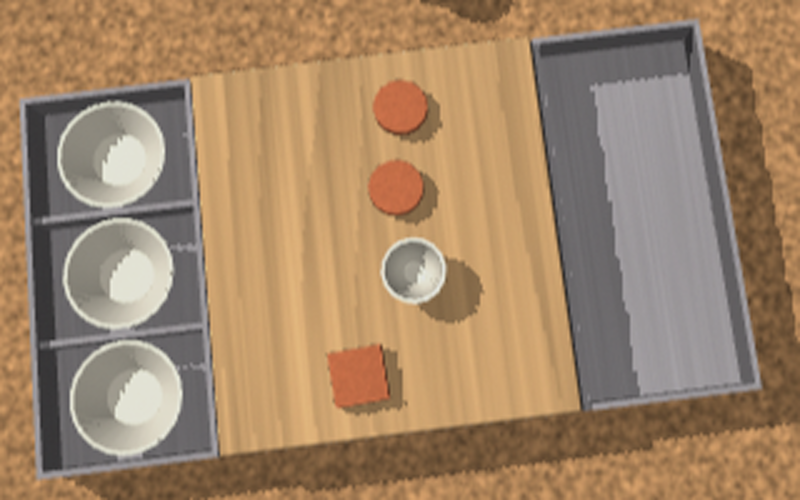

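The zoomed view confirms the layout, with nothing in the tray on the right. My colour mask missed the tiles, so I'll loosen it.

```bash
python3 - <<'E'
from h import *
im=cv2.imread("pics/top0.png")[:,:,::-1].copy();h=cv2.cvtColor(im,cv2.COLOR_RGB2HSV);print(h[183,300],h[215,298],h[291,284],h[240,260])
im=cv2.imread("pics/side0.png")[:,:,::-1].copy();h=cv2.cvtColor(im,cv2.COLOR_RGB2HSV);print(h[195,346],h[196,316],h[194,247],h[225,260])
E
sed -i 's/<9)&(hsv\[...,1\]>150)&(hsv\[...,2\]>100)/<11)\&(hsv[...,1]>140)\&(hsv[...,2]>130)/' h.py
python3 - <<'E'
from h import *
for n in("top","side"):
    im=cv2.imread(f"pics/{n}0.png")[:,:,::-1].copy()
    for t in tiles(n,im):print(n,t)
E
```

```text
[  9 161 196] [  9 163 197] [  9 161 196] [ 17 115 213]
[  9 162 162] [  9 160 161] [  9 160 155] [ 16 115 166]
top (array([0.4753, 0.0756]), array([0.0349, 0.0347]), 7.5, 421.0)
top (array([0.599 , 0.0461]), array([0.0338, 0.036 ]), 87.5, 330.0)
top (array([0.6548, 0.0408]), array([0.036 , 0.0335]), 87.1, 313.5)
side (array([0.5989, 0.0464]), array([0.029 , 0.0331]), 80.0, 146.5)
side (array([0.6545, 0.0408]), array([0.0322, 0.0333]), 80.0, 151.5)
side (array([0.4743, 0.076 ]), array([0.0337, 0.032 ]), 8.2, 174.5)
```

```bash
cat >> h.py <<'E'
from scipy.spatial.transform import Rotation as Ro
def plan(target,yaw,step=.04,n=5):
    s=read_state();p=np.array(s["eef_pos"]);R=Ro.from_euler('xyz',s["ee_rot"],degrees=True)
    G=Ro.from_euler('xyz',[180,0,yaw],degrees=True)
    print("at",np.round(p,4),np.round(s["ee_rot"],2),"F",np.round(s["wrist_force"],1),"gap",round(s["finger_gap"],4),"t",round(s["time_s"],2))
    for i in range(n):
        d=np.array(target)-p;L=np.linalg.norm(d);d*=min(1,step/max(L,1e-9))
        w=(R.inv()*G).as_rotvec(degrees=True);a=np.linalg.norm(w);w*=min(1,7/max(a,1e-9))
        print(np.round(R.inv().apply(d),4).tolist(),np.round(w,1).tolist());p=p+d;R=R*Ro.from_rotvec(w,degrees=True)
    print("left",round(L-min(step,L),4))
E
python3 -c "
from h import *
plan([.472,.124,.16],3.5)"
```

```text
at [0.1599 0.6292 0.249 ] [1.7999e+02 1.4000e-01 7.5750e+01] F [-0.4 -0.4 -0.2] gap 0.0853 t 0.1
[-0.0275, 0.0284, 0.006] [0.0, 0.0, 7.0]
[-0.0238, 0.0316, 0.006] [0.0, 0.0, 7.0]
[-0.0198, 0.0342, 0.006] [0.0, 0.0, 7.0]
[-0.0155, 0.0364, 0.006] [0.0, 0.0, 7.0]
[-0.0109, 0.038, 0.006] [0.0, 0.0, 7.0]
left 0.4005
```

```bash
python3 -m handwheel '[[0,[-0.0275,0.0284,0.006],[0,0,7]],[0,[-0.0238,0.0316,0.006],[0,0,7]],[0,[-0.0198,0.0342,0.006],[0,0,7]],[0,[-0.0155,0.0364,0.006],[0,0,7]],[0,[-0.011,0.038,0.006],[0,0,7]]]'; python3 -c "
from h import *
plan([.472,.124,.16],3.5)"
```

```text
time_s: 0.52
eef_pos: [0.2548, 0.4645, 0.2151]
ee_rot: [-179.6, 0.2, 40.6]
wrist_force: [1.4, 0.1, 0.8]
finger_gap: 0.0256
at [0.2548 0.4645 0.2151] [-1.7958e+02  1.6000e-01  4.0620e+01] F [1.4 0.1 0.8] gap 0.0256 t 0.52
[-0.0056, 0.0393, 0.0051] [-0.1, 0.1, 7.0]
[-0.0007, 0.0397, 0.0052] [-0.1, 0.1, 7.0]
[0.0041, 0.0394, 0.0052] [-0.1, 0.1, 7.0]
[0.0089, 0.0386, 0.0053] [-0.1, 0.1, 7.0]
[0.0135, 0.0373, 0.0053] [-0.1, 0.1, 7.0]
left 0.2076
```

```bash
python3 -m handwheel '[[0,[-0.0056,0.0393,0.005],[0,0,7]],[0,[-0.0007,0.0397,0.005],[0,0,7]],[0,[0.004,0.0394,0.005],[0,0,7]],[0,[0.009,0.0386,0.005],[0,0,7]],[0,[0.0135,0.0373,0.005],[0,0,7]]]'; python3 -c "
from h import *
plan([.472,.124,.16],3.5)"
```

```text
time_s: 0.93
eef_pos: [0.3608, 0.2872, 0.1857]
ee_rot: [-179.9, 0.5, 4.8]
wrist_force: [1.2, -0.3, -0.5]
finger_gap: 0.0002
at [0.3608 0.2872 0.1857] [-179.87    0.54    4.76] F [ 1.2 -0.3 -0.5] gap 0.0002 t 0.93
[0.0196, 0.0345, 0.0049] [-0.1, 0.5, 1.3]
[0.0203, 0.0341, 0.0052] [0.0, 0.0, -0.0]
[0.0203, 0.0341, 0.0052] [-0.0, -0.0, -0.0]
[0.0203, 0.0341, 0.0052] [-0.0, -0.0, 0.0]
[0.0199, 0.0334, 0.0051] [-0.0, -0.0, 0.0]
left 0.0
```

```bash
python3 -m handwheel '[[0,[0.0196,0.0345,0.005],[0,0.5,1.3]],[0,[0.02,0.034,0.005],[0,0,0]],[0,[0.02,0.034,0.005],[0,0,0]],[0,[0.02,0.034,0.005],[0,0,0]],[0,[0.02,0.033,0.005],[0,0,0]]]'
python3 - <<'E'
from h import *
plan([.472,.124,.072],3.5,.03)
im=snapshot("top");cv2.imwrite("pics/t1.png",im[:,:,::-1])
for t in tiles("top",im):print(t)
im=snapshot("side");cv2.imwrite("pics/s1.png",im[:,:,::-1])
E
```

```text
time_s: 1.35
eef_pos: [0.4712, 0.1145, 0.1581]
ee_rot: [-179.8, 0.1, 3.2]
wrist_force: [0.4, 1.2, -0.0]
finger_gap: 0.0003
at [0.4712 0.1145 0.1581] [-1.798e+02  1.300e-01  3.190e+00] F [ 0.4  1.2 -0. ] gap 0.0003 t 1.35
[0.0005, -0.0032, 0.0298] [-0.2, 0.1, -0.3]
[0.0005, -0.0033, 0.0298] [0.0, -0.0, -0.0]
[0.0004, -0.0029, 0.0265] [-0.0, -0.0, -0.0]
[0.0, 0.0, 0.0] [-0.0, -0.0, 0.0]
[0.0, 0.0, 0.0] [-0.0, -0.0, 0.0]
left 0.0
(array([0.4753, 0.0756]), array([0.0348, 0.0347]), 8.0, 418.0)
(array([0.5989, 0.0461]), array([0.0338, 0.036 ]), 87.5, 331.5)
(array([0.6548, 0.0409]), array([0.036 , 0.0335]), 87.1, 314.5)
```

View pics/s1.png

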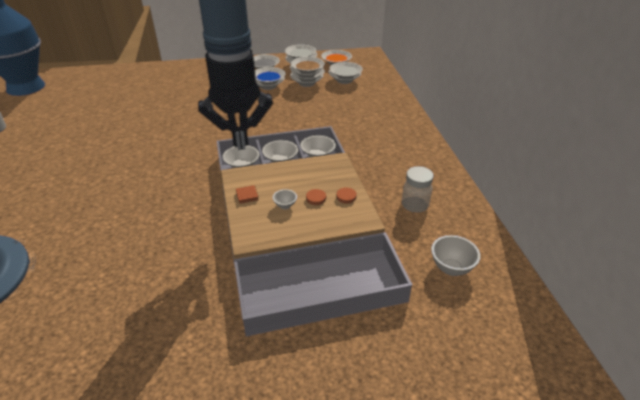

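The side view shows the closed fingers at (240,145), above and behind the square at (247,194). Next I descend.

```bash
python3 -m handwheel '[[0,[0.001,-0.007,0.029],[0,0,0]],[0,[0,-0.006,0.028],[0,0,0]],[0,[0,0,0.014],[0,0,0]],[0,[0,0,0.005],[0,0,0]],[0,[0,0,0],[0,0,0]]]';python3 - <<'E'
from h import *
plan([.472,.128,.073],3.5,.03,2)
im=snapshot("side");cv2.imwrite("pics/s2.png",cv2.resize(im[90:290,190:430,::-1],None,fx=3,fy=3))
E
```

```text
time_s: 1.87
eef_pos: [0.4761, 0.1195, 0.0799]
ee_rot: [180.0, -0.1, 1.9]
wrist_force: [0.0, -0.2, -0.6]
finger_gap: 0.0002
at [0.4761 0.1195 0.0799] [ 1.7997e+02 -1.0000e-01  1.9200e+00] F [ 0.  -0.2 -0.6] gap 0.0002 t 1.87
[-0.0039, -0.0087, 0.0069] [0.0, -0.1, -1.6]
[0.0, 0.0, 0.0] [0.0, -0.0, -0.0]
left 0.0
```

View pics/s2.png

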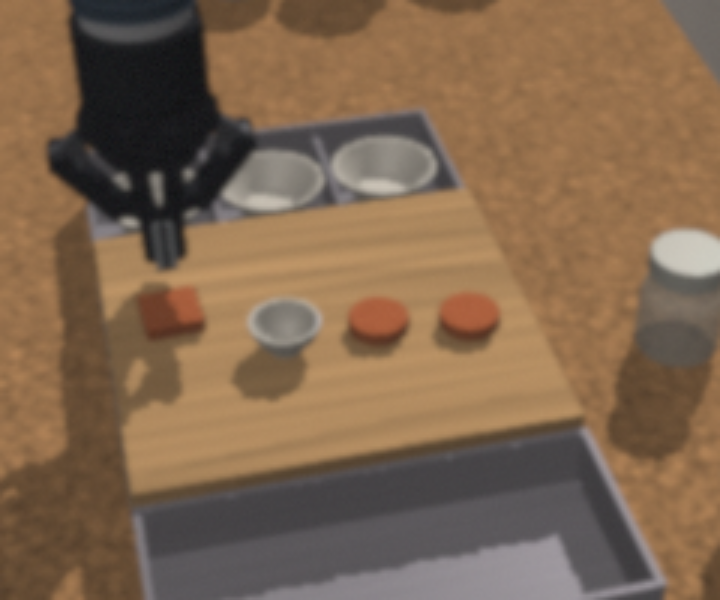

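The enlarged side view shows the fingertips just above the board behind the square, with a clear gap. I'll correct the small offset and go lower.

```bash
python3 -m handwheel '[[0,[-0.004,-0.006,0.004],[0,0,-1.6]],[0,[0,0,0.003],[0,0,0]],[0,[0,0,0],[0,0,0]]]';python3 - <<'E'
from h import *
plan([.4835,-.06,.073],3.5,.012,5)
E
```

```text
time_s: 2.17
eef_pos: [0.473, 0.1272, 0.0751]
ee_rot: [-179.9, -0.3, 3.7]
wrist_force: [-0.1, 0.3, -1.2]
finger_gap: -0.0001
at [0.473  0.1272 0.0751] [-179.89   -0.32    3.74] F [-0.1  0.3 -1.2] gap -0.0001 t 2.17
[-0.0001, 0.012, 0.0001] [-0.1, -0.3, 0.2]
[-0.0001, 0.012, 0.0001] [0.0, -0.0, 0.0]
[-0.0001, 0.012, 0.0001] [-0.0, -0.0, -0.0]
[-0.0001, 0.012, 0.0001] [-0.0, -0.0, 0.0]
[-0.0001, 0.012, 0.0001] [-0.0, -0.0, 0.0]
left 0.1275
```

```bash
python3 -m handwheel '[[0,[0,0.012,0.001],[0,-0.3,0]],[0,[0,0.012,0.001],[0,0,0]],[0,[0,0.012,0],[0,0,0]],[0,[0,0.012,0],[0,0,0]],[0,[0,0.012,0],[0,0,0]]]';python3 - <<'E'
from h import *
plan([.4845,-.07,.073],3.5,.012,5)
im=snapshot("side");cv2.imwrite("pics/s3.png",cv2.resize(im[90:290,190:430,::-1],None,fx=3,fy=3))
E
```

```text
time_s: 2.58
eef_pos: [0.4797, 0.0728, 0.0764]
ee_rot: [-179.5, -0.5, 4.4]
wrist_force: [0.0, -0.3, 1.1]
finger_gap: -0.0002
at [0.4797 0.0728 0.0764] [-179.52   -0.45    4.41] F [ 0.  -0.3  1.1] gap -0.0002 t 2.58
[-0.0005, 0.012, 0.0002] [-0.5, -0.4, 0.9]
[-0.0003, 0.012, 0.0003] [0.0, 0.0, 0.0]
[-0.0003, 0.012, 0.0003] [-0.0, -0.0, -0.0]
[-0.0003, 0.012, 0.0003] [-0.0, -0.0, 0.0]
[-0.0003, 0.012, 0.0003] [-0.0, -0.0, 0.0]
left 0.0829
```

View pics/s3.png

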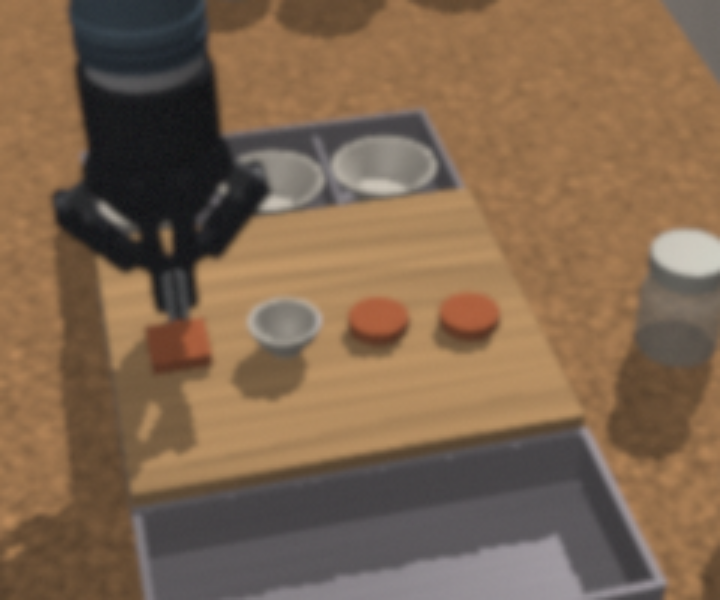

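The square is moving ahead of the fingers, squared up at about (180,345) in the crop. TCP height has drifted up, so I'll lower it slightly as I push.

```bash
python3 -m handwheel '[[0,[-0.001,0.012,0.002],[-0.5,0,0.9]],[0,[-0.001,0.012,0.002],[0,0,0]],[0,[0,0.012,0.001],[0,0,0]],[0,[0,0.012,0.001],[0,0,0]],[0,[0,0.012,0],[0,0,0]]]';python3 - <<'E'
from h import *
plan([.4845,-.07,.073],3.5,.012,5)
im=snapshot("side");cv2.imwrite("pics/s4.png",cv2.resize(im[90:290,190:430,::-1],None,fx=3,fy=3))
E
```

```text
time_s: 3.05
eef_pos: [0.484, 0.011, 0.0727]
ee_rot: [-180.0, -0.8, 3.4]
wrist_force: [-0.0, -0.3, -1.2]
finger_gap: -0.0
at [0.484  0.011  0.0727] [-179.96   -0.84    3.42] F [-0.  -0.3 -1.2] gap -0.0 t 3.05
[-0.0006, 0.012, -0.0001] [-0.0, -0.8, -0.1]
[-0.0007, 0.012, -0.0] [0.0, -0.0, -0.0]
[-0.0007, 0.012, -0.0] [-0.0, -0.0, 0.0]
[-0.0007, 0.012, -0.0] [-0.0, -0.0, 0.0]
[-0.0007, 0.012, -0.0] [-0.0, -0.0, 0.0]
left 0.021
```

View pics/s4.png

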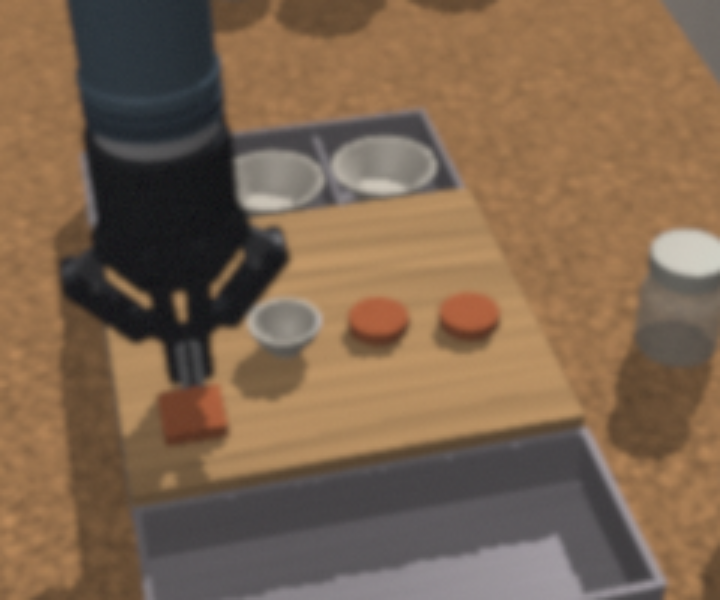

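The square is at about (193,413) in the crop, still centred on the fingers. I keep pushing.

```bash
python3 -m handwheel '[[0,[-0.001,0.012,0],[0,-0.8,0]],[0,[-0.001,0.012,0],[0,0,0]],[0,[-0.001,0.012,0],[0,0,0]],[0,[0,0.012,0],[0,0,0]],[0,[0,0.012,0],[0,0,0]]]'; python3 -m handwheel '[[0,[0,0.012,0],[0,0,0]],[0,[0,0.012,0],[0,0,0]],[0,[0,0.012,0],[0,0,0]]]';python3 - <<'E'
from h import *
plan([.4845,-.08,.073],3.5,.012,2)
im=snapshot("side");cv2.imwrite("pics/s5.png",cv2.resize(im[130:330,190:430,::-1],None,fx=3,fy=3))
E
```

```text
time_s: 3.52
eef_pos: [0.4856, -0.0503, 0.0739]
ee_rot: [-180.0, -0.2, 3.4]
wrist_force: [0.8, -0.3, 0.0]
finger_gap: 0.0
time_s: 3.77
eef_pos: [0.4884, -0.0863, 0.0744]
ee_rot: [-180.0, -0.2, 3.4]
wrist_force: [0.4, -0.6, -0.2]
finger_gap: -0.0001
at [ 0.4884 -0.0863  0.0744] [-179.97   -0.24    3.44] F [ 0.4 -0.6 -0.2] gap -0.0001 t 3.77
[-0.0035, -0.0065, 0.0014] [-0.0, -0.2, -0.1]
[0.0, 0.0, 0.0] [0.0, -0.0, -0.0]
left 0.0
```

View pics/s5.png

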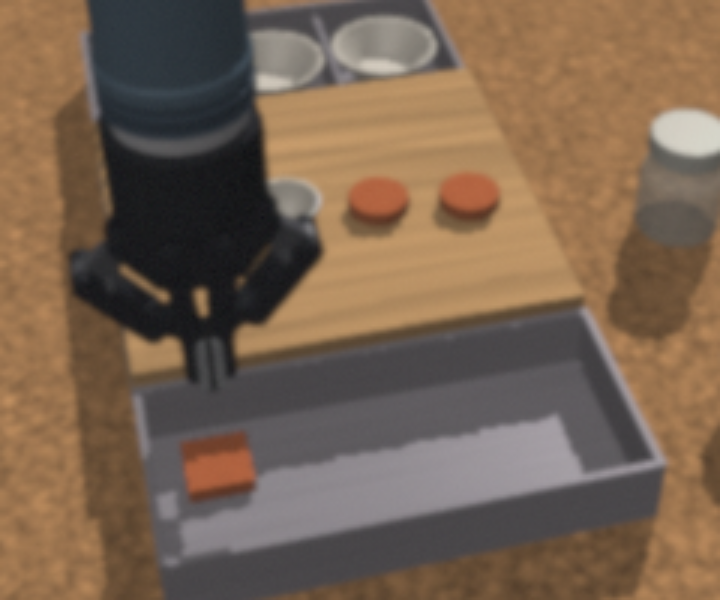

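The square lies flat in the catch tray at (218,465) in the crop. I'll raise the arm and move behind the middle round tile.

```bash
python3 -m handwheel '[[0,[0,0,-0.035],[0,0,0]],[0,[0,0,-0.035],[0,0,0]],[0,[0,0,0],[0,0,0]]]';python3 - <<'E'
from h import *
plan([.595,.107,.14],3.5,.036,6)
E
```

```text
time_s: 4.07
eef_pos: [0.4861, -0.0899, 0.1444]
ee_rot: [179.7, 0.2, 3.0]
wrist_force: [1.3, -0.7, -0.2]
finger_gap: -0.0001
at [ 0.4861 -0.0899  0.1444] [1.7975e+02 1.7000e-01 2.9900e+00] F [ 1.3 -0.7 -0.2] gap -0.0001 t 4.07
[0.019, -0.0305, 0.0005] [0.3, 0.2, -0.5]
[0.0193, -0.0304, 0.0007] [-0.0, -0.0, 0.0]
[0.0193, -0.0304, 0.0007] [0.0, -0.0, -0.0]
[0.0193, -0.0304, 0.0007] [-0.0, 0.0, 0.0]
[0.0193, -0.0304, 0.0007] [-0.0, 0.0, 0.0]
[0.0193, -0.0304, 0.0007] [-0.0, 0.0, 0.0]
left 0.0091
```

```bash
python3 -m handwheel '[[0,[0.019,-0.03,0],[0,0,-0.5]],[0,[0.019,-0.03,0],[0,0,0]],[0,[0.019,-0.03,0],[0,0,0]],[0,[0.019,-0.03,0],[0,0,0]],[0,[0.019,-0.03,0],[0,0,0]]]';python3 -m handwheel '[[0,[0.019,-0.03,0],[0,0,0]],[0,[0,-0.01,0],[0,0,0]],[0,[0,0,0],[0,0,0]]]';python3 - <<'E'
from h import *
plan([.595,.107,.073],3.5,.036,3)
im=snapshot("top");
for t in tiles("top",im):print(t)
E
```

```text
time_s: 4.48
eef_pos: [0.5738, 0.0625, 0.147]
ee_rot: [179.8, -0.1, 2.3]
wrist_force: [1.0, -0.6, 0.2]
finger_gap: -0.0
time_s: 4.73
eef_pos: [0.5943, 0.1201, 0.1462]
ee_rot: [-179.9, -0.4, 3.1]
wrist_force: [-0.6, -0.0, -0.8]
finger_gap: 0.0002
at [0.5943 0.1201 0.1462] [-179.91   -0.37    3.15] F [-0.6 -0.  -0.8] gap 0.0002 t 4.73
[-0.0002, 0.0064, 0.0354] [-0.1, -0.4, -0.4]
[-0.0, 0.0063, 0.0354] [0.0, 0.0, 0.0]
[-0.0, 0.0004, 0.0024] [-0.0, -0.0, 0.0]
left 0.0
(array([ 0.4854, -0.0994]), array([0.0316, 0.0327]), 3.9, 353.5)
(array([0.5988, 0.046 ]), array([0.0338, 0.036 ]), 87.5, 330.5)
(array([0.6545, 0.0407]), array([0.0343, 0.0353]), 87.4, 316.5)
```

```bash
python3 -m handwheel '[[0,[0,0.004,0.034],[0,-0.4,-0.4]],[0,[0,0.003,0.028],[0,0,0]],[0,[0,0,0.007],[0,0,0]],[0,[0,0,0.002],[0,0,0]],[0,[0,0,0],[0,0,0]]]';python3 - <<'E'
from h import *
plan([.6065,-.08,.073],3.5,.012,2)
E
```

```text
time_s: 5.2
eef_pos: [0.5943, 0.1075, 0.0752]
ee_rot: [180.0, -0.1, 3.2]
wrist_force: [-0.0, 0.0, -0.1]
finger_gap: 0.0001
at [0.5943 0.1075 0.0752] [ 1.7999e+02 -1.0000e-01  3.2500e+00] F [-0.   0.  -0.1] gap 0.0001 t 5.2
[0.0001, 0.012, 0.0001] [0.0, -0.1, -0.3]
[0.0, 0.012, 0.0001] [0.0, -0.0, -0.0]
left 0.1639
```

```bash
python3 -m handwheel '[[0,[0.001,0.012,0.001],[0,0,0]],[0,[0,0.012,0.001],[0,0,0]],[0,[0,0.012,0],[0,0,0]],[0,[0,0.012,0],[0,0,0]],[0,[0,0.012,0],[0,0,0]]]';python3 - <<'E'
from h import *
plan([.6065,-.08,.073],3.5,.012,2)
im=snapshot("side");cv2.imwrite("pics/s6.png",cv2.resize(im[90:290,190:430,::-1],None,fx=3,fy=3))
E
```

```text
time_s: 5.62
eef_pos: [0.6015, 0.0428, 0.0782]
ee_rot: [-179.9, -0.5, 3.3]
wrist_force: [-0.2, 0.1, -0.1]
finger_gap: -0.0003
at [0.6015 0.0428 0.0782] [-179.9    -0.52    3.27] F [-0.2  0.1 -0.1] gap -0.0003 t 5.62
[-0.0002, 0.012, 0.0005] [-0.1, -0.5, -0.2]
[-0.0002, 0.012, 0.0005] [-0.0, 0.0, -0.0]
left 0.099
```

View pics/s6.png

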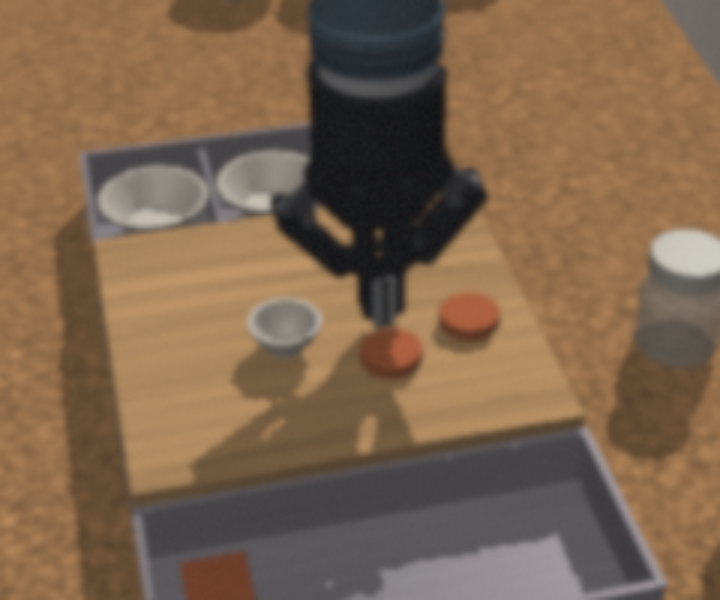

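The tile is moving and at (391,353) in the crop, but TCP height drifted up to 78 mm. I'll lower before pushing on.

```bash
python3 -m handwheel '[[0,[0,-0.002,0.003],[0,-0.5,0]],[0,[0,0,0.002],[0,0,0]],[0,[0,0,0.001],[0,0,0]],[0,[0,0,0],[0,0,0]]]';python3 - <<'E'
from h import *
plan([.6065,-.08,.073],3.5,.012,2)
im=snapshot("side");cv2.imwrite("pics/s7.png",cv2.resize(im[90:290,190:430,::-1],None,fx=3,fy=3))
im=snapshot("top");
for t in tiles("top",im):print(t)
for t in tiles("side",snapshot("side")):print(t)
E
```

```text
time_s: 6.0
eef_pos: [0.6035, 0.0394, 0.077]
ee_rot: [-179.7, -0.1, 2.6]
wrist_force: [1.2, -0.2, -0.7]
finger_gap: 0.0002
at [0.6035 0.0394 0.077 ] [-1.7972e+02 -1.1000e-01  2.6300e+00] F [ 1.2 -0.2 -0.7] gap 0.0002 t 6.0
[-0.0003, 0.012, 0.0003] [-0.3, -0.1, -0.9]
[-0.0004, 0.012, 0.0004] [0.0, 0.0, 0.0]
left 0.0955
(array([ 0.4853, -0.0994]), array([0.0317, 0.0325]), 3.4, 353.5)
(array([ 0.6006, -0.0008]), array([0.0113, 0.0312]), 81.5, 83.5)
(array([0.6544, 0.0407]), array([0.0322, 0.0334]), 80.0, 157.0)
```

View pics/s7.png

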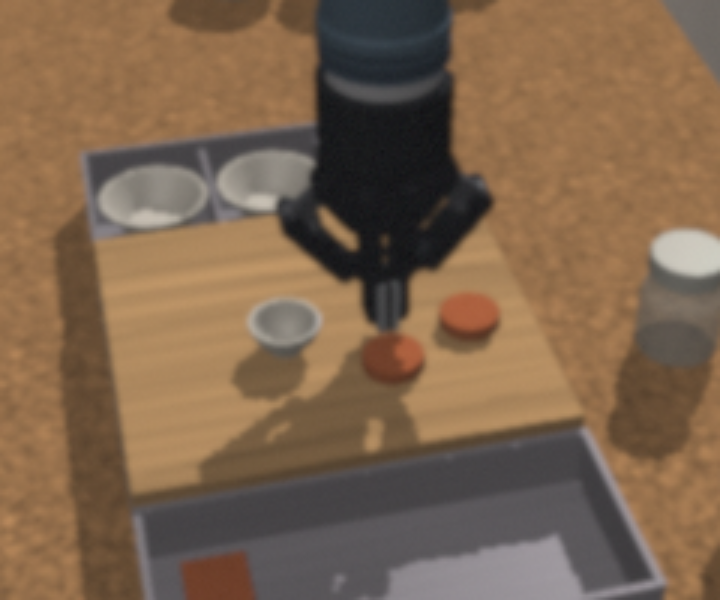

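The tile at (393,358) is in front of the fingers. TCP is 4 mm high and 4 mm off in x, so I'll correct both.

```bash
python3 -m handwheel '[[0,[-0.003,-0.006,0.003],[0,0,-0.8]],[0,[-0.001,0,0.003],[0,0,0]],[0,[0,0,0],[0,0,0]]]';python3 - <<'E'
from h import *
plan([.6075,-.08,.073],3.5,.012,2)
E
```

```text
time_s: 6.4
eef_pos: [0.5986, 0.0458, 0.0693]
ee_rot: [-179.8, -0.1, 3.6]
wrist_force: [0.4, -1.1, -0.6]
finger_gap: 0.0001
at [0.5986 0.0458 0.0693] [-1.798e+02 -9.000e-02  3.570e+00] F [ 0.4 -1.1 -0.6] gap 0.0001 t 6.4
[0.0001, 0.012, -0.0004] [-0.2, -0.1, 0.1]
[0.0001, 0.012, -0.0004] [0.0, 0.0, -0.0]
left 0.1022
```

```bash
python3 -m handwheel '[[0,[0,0.008,-0.002],[0,0,0]],[0,[0,0.012,-0.001],[0,0,0]],[0,[0,0.012,0],[0,0,0]]]';python3 - <<'E'
from h import *
plan([.6075,-.08,.073],3.5,.012,2)
im=snapshot("side");cv2.imwrite("pics/s8.png",cv2.resize(im[90:290,190:430,::-1],None,fx=3,fy=3))
E
```

```text
time_s: 6.65
eef_pos: [0.5993, 0.0169, 0.0707]
ee_rot: [-179.7, 0.1, 4.0]
wrist_force: [-0.2, 0.2, 0.8]
finger_gap: -0.0002
at [0.5993 0.0169 0.0707] [-1.7968e+02  9.0000e-02  4.0400e+00] F [-0.2  0.2  0.8] gap -0.0002 t 6.65
[0.0002, 0.012, -0.0003] [-0.3, 0.1, 0.5]
[0.0003, 0.012, -0.0003] [-0.0, 0.0, 0.0]
left 0.0733
```

View pics/s8.png

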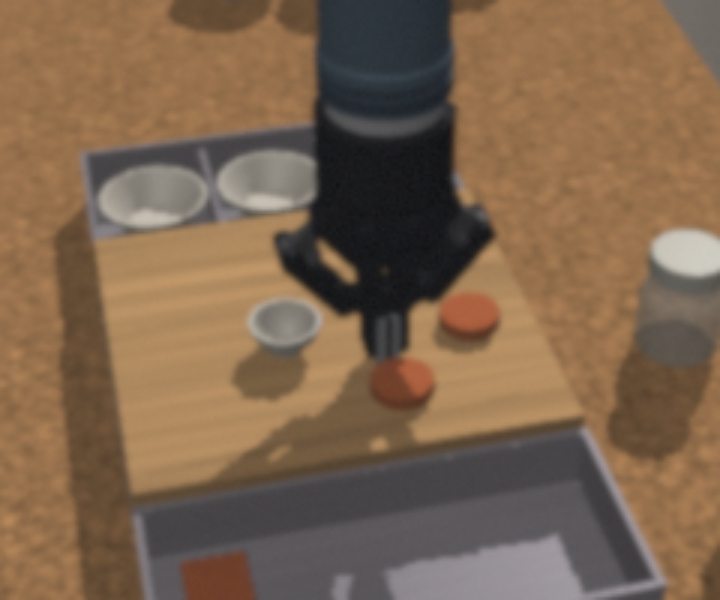

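The tile at (402,383) sits about 3 mm toward +x of the finger centre. I'll add a little +x as I push.

```bash
python3 -m handwheel '[[0,[0.003,0.01,-0.001],[0,0,0]],[0,[0.001,0.012,0],[0,0,0]],[0,[0,0.012,0],[0,0,0]]]';python3 - <<'E'
from h import *
plan([.6085,-.08,.073],3.5,.012,2)
im=snapshot("side");cv2.imwrite("pics/s9.png",cv2.resize(im[90:290,190:430,::-1],None,fx=3,fy=3))
E
```

```text
time_s: 6.95
eef_pos: [0.6062, -0.0246, 0.0722]
ee_rot: [-179.8, 0.0, 3.7]
wrist_force: [-0.4, -0.2, -0.1]
finger_gap: -0.0002
at [ 0.6062 -0.0246  0.0722] [-1.7983e+02  4.0000e-02  3.7200e+00] F [-0.4 -0.2 -0.1] gap -0.0002 t 6.95
[-0.0003, 0.012, -0.0002] [-0.2, 0.0, 0.2]
[-0.0002, 0.012, -0.0002] [-0.0, -0.0, 0.0]
left 0.0315
```

View pics/s9.png

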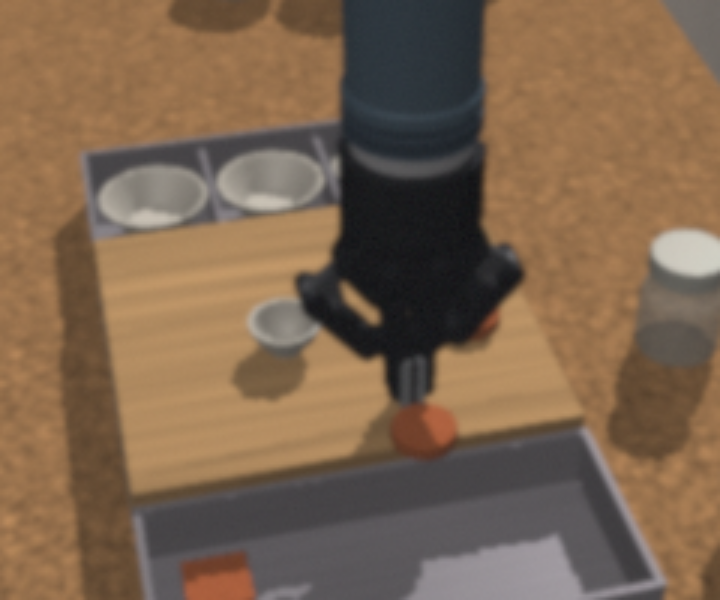

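The tile is at the edge, (424,432), and centred on the fingers. I'll push it over.

```bash
python3 -m handwheel '[[0,[0,0.012,0],[0,0,0]],[0,[0,0.012,0],[0,0,0]],[0,[0,0.012,0],[0,0,0]],[0,[0,0.012,0],[0,0,0]],[0,[0,0.012,0],[0,0,0]]]'; python3 -m handwheel '[[0,[0,0,-0.035],[0,0,0]],[0,[0,0,-0.035],[0,0,0]],[0,[0,0,0],[0,0,0]]]';python3 - <<'E'
from h import *
plan([.650,.11,.14],3.5,.036,6)
im=snapshot("side");cv2.imwrite("pics/s10.png",cv2.resize(im[130:330,190:430,::-1],None,fx=3,fy=3))
E
```

```text
time_s: 7.42
eef_pos: [0.6101, -0.0951, 0.0727]
ee_rot: [180.0, -0.0, 3.4]
wrist_force: [-0.8, 0.7, -0.9]
finger_gap: 0.0004
time_s: 7.67
eef_pos: [0.6069, -0.1038, 0.1417]
ee_rot: [179.8, 0.5, 2.8]
wrist_force: [2.0, 0.0, 1.2]
finger_gap: 0.0001
at [ 0.6069 -0.1038  0.1417] [179.76   0.46   2.84] F [2.  0.  1.2] gap 0.0001 t 7.67
[0.0089, -0.0349, 0.0001] [0.2, 0.5, -0.7]
[0.0093, -0.0348, 0.0003] [-0.0, 0.0, 0.0]
[0.0093, -0.0348, 0.0003] [-0.0, -0.0, -0.0]
[0.0093, -0.0348, 0.0003] [-0.0, 0.0, 0.0]
[0.0093, -0.0348, 0.0003] [-0.0, 0.0, 0.0]
[0.0093, -0.0348, 0.0003] [-0.0, 0.0, 0.0]
left 0.0021
```

View pics/s10.png

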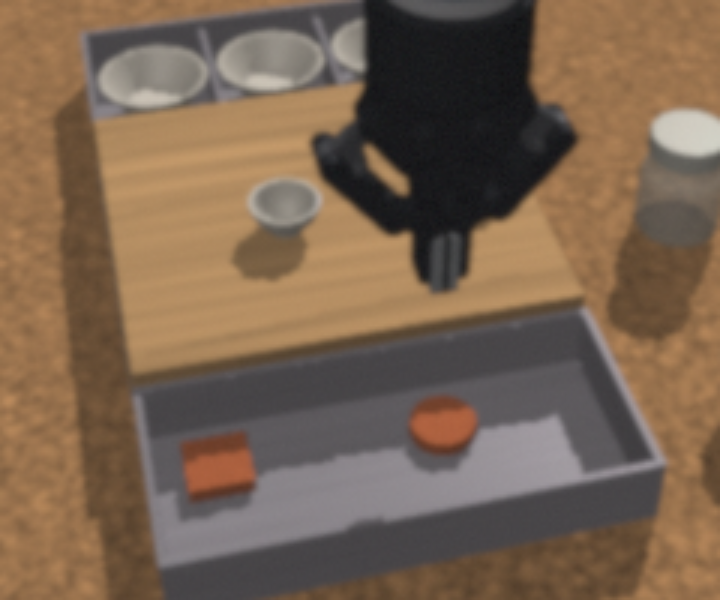

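The square at (218,465) and the round tile at (443,425) are both in the tray. Last tile.

```bash
python3 -m handwheel '[[0,[0.009,-0.034,0],[0,0,-0.6]],[0,[0.009,-0.034,0],[0,0,0]],[0,[0.009,-0.034,0],[0,0,0]],[0,[0.009,-0.034,0],[0,0,0]],[0,[0.009,-0.034,0],[0,0,0]]]';python3 -m handwheel '[[0,[0.008,-0.03,0],[0,0,0]],[0,[0,0,0],[0,0,0]]]';python3 - <<'E'
from h import *
plan([.650,.11,.073],3.5,.036,3)
for t in tiles("top",snapshot("top")):print(t)
E
```

```text
time_s: 8.13
eef_pos: [0.6394, 0.0543, 0.1357]
ee_rot: [179.3, 0.8, 1.9]
wrist_force: [0.1, 0.4, -0.0]
finger_gap: 0.0001
time_s: 8.3
eef_pos: [0.6461, 0.0984, 0.1322]
ee_rot: [179.7, 1.0, 2.7]
wrist_force: [0.5, 2.2, -0.1]
finger_gap: 0.0001
at [0.6461 0.0984 0.1322] [179.74   0.99   2.7 ] F [ 0.5  2.2 -0.1] gap 0.0001 t 8.3
[0.0032, -0.0069, 0.0352] [0.3, 1.0, -0.8]
[0.0019, -0.0046, 0.0239] [-0.0, 0.0, 0.0]
[0.0, 0.0, 0.0] [-0.0, 0.0, 0.0]
left 0.0
(array([ 0.4853, -0.0993]), array([0.0316, 0.0327]), 3.9, 354.5)
(array([ 0.6031, -0.0919]), array([0.0323, 0.0318]), 41.0, 282.5)
(array([0.6544, 0.0406]), array([0.0343, 0.0353]), 87.4, 317.0)
```

```bash
python3 -m handwheel '[[0,[0.003,-0.008,0.02],[0,1,-0.8]],[0,[0,-0.003,0.02],[0,0,0]],[0,[0,0,0.015],[0,0,0]],[0,[0,0,0],[0,0,0]]]';python3 - <<'E'
from h import *
plan([.650,.11,.072],3.5,.036,2)
E
```

```text
time_s: 8.68
eef_pos: [0.6467, 0.1031, 0.0726]
ee_rot: [179.5, 0.2, 3.5]
wrist_force: [-0.6, -0.6, -0.5]
finger_gap: -0.0003
at [0.6467 0.1031 0.0726] [1.7945e+02 1.6000e-01 3.5100e+00] F [-0.6 -0.6 -0.5] gap -0.0003 t 8.68
[0.0037, -0.0067, 0.0006] [0.5, 0.2, 0.0]
[0.0, 0.0, 0.0] [-0.0, -0.0, -0.0]
left 0.0
```

```bash
python3 -m handwheel '[[0,[0.004,0,0],[0.5,0,0]],[0,[0,0.01,0.001],[0,0,0]],[0,[0,0.01,0.001],[0,0,0]]]';python3 - <<'E'
from h import *
plan([.6625,-.08,.073],3.5,.012,1)
E
```

```text
time_s: 8.93
eef_pos: [0.6509, 0.082, 0.0693]
ee_rot: [180.0, 0.4, 3.6]
wrist_force: [-0.2, -0.1, 0.4]
finger_gap: 0.0002
at [0.6509 0.082  0.0693] [179.98   0.37   3.6 ] F [-0.2 -0.1  0.4] gap 0.0002 t 8.93
[0.0001, 0.012, -0.0003] [0.0, 0.4, 0.1]
left 0.1505
```

```bash
python3 -m handwheel '[[0,[0,0.01,-0.003],[0,0,0]],[0,[0.001,0.012,0],[0,0,0]],[0,[0,0.012,0],[0,0,0]]]';python3 - <<'E'
from h import *
plan([.6625,-.08,.073],3.5,.012,1)
im=snapshot("side");cv2.imwrite("pics/s11.png",cv2.resize(im[90:290,190:430,::-1],None,fx=3,fy=3))
E
```

```text
time_s: 9.18
eef_pos: [0.6558, 0.042, 0.075]
ee_rot: [179.9, 0.2, 3.4]
wrist_force: [0.4, -0.3, -0.4]
finger_gap: -0.0001
at [0.6558 0.042  0.075 ] [1.7993e+02 1.6000e-01 3.4300e+00] F [ 0.4 -0.3 -0.4] gap -0.0001 t 9.18
[-0.0001, 0.012, 0.0002] [0.1, 0.2, -0.1]
left 0.1102
```

View pics/s11.png

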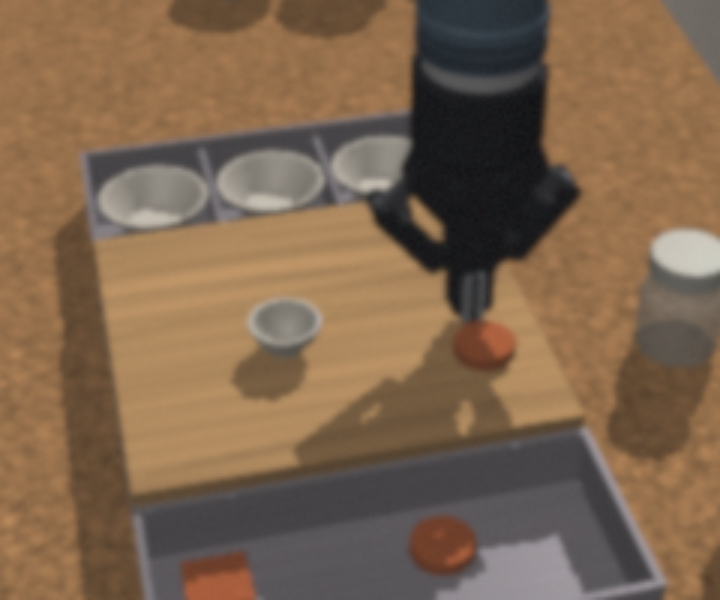

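The last tile at (485,345) is moving with the fingers and well centred.

```bash
python3 -m handwheel '[[0,[0,0.012,0.002],[0,0,0]],[0,[0,0.012,0.001],[0,0,0]],[0,[0,0.012,0],[0,0,0]]]';python3 - <<'E'
from h import *
plan([.6625,-.08,.073],3.5,.012,1)
im=snapshot("side");cv2.imwrite("pics/s12.png",cv2.resize(im[90:290,190:430,::-1],None,fx=3,fy=3))
E
```

```text
time_s: 9.48
eef_pos: [0.6593, -0.0011, 0.074]
ee_rot: [179.9, -0.1, 3.2]
wrist_force: [-0.0, 0.2, -0.6]
finger_gap: 0.0
at [ 0.6593 -0.0011  0.074 ] [ 1.7985e+02 -5.0000e-02  3.1700e+00] F [-0.   0.2 -0.6] gap 0.0 t 9.48
[-0.0002, 0.012, 0.0002] [0.1, -0.1, -0.3]
left 0.0669
```

View pics/s12.png

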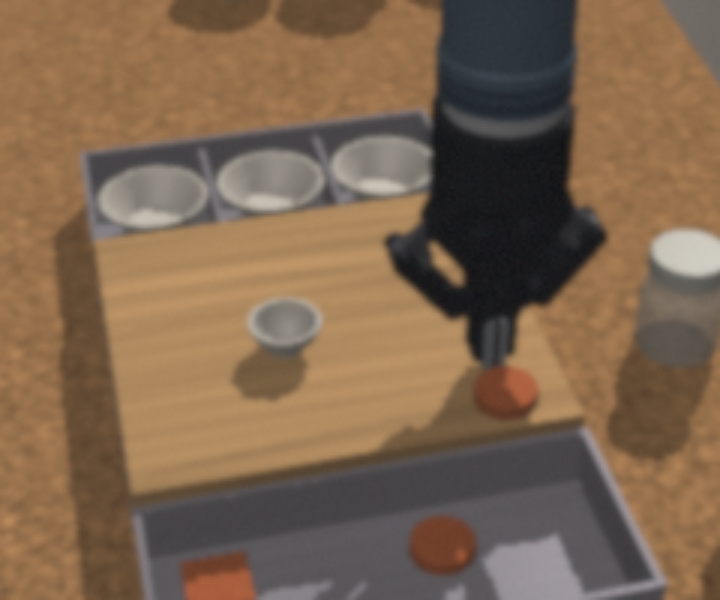

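The tile is at (506,392), still centred and near the edge. I'll push it over.

```bash
python3 -m handwheel '[[0,[0,0.012,0.001],[0,0,0]],[0,[0,0.012,0],[0,0,0]],[0,[0,0.012,0],[0,0,0]],[0,[0,0.012,0],[0,0,0]],[0,[0,0.012,0],[0,0,0]]]'; python3 -m handwheel '[[0,[0,0.012,0],[0,0,0]],[0,[0,0.01,0],[0,0,0]],[0,[0,0,-0.035],[0,0,0]],[0,[0,0,-0.035],[0,0,0]],[0,[0,0,-0.03],[0,0,0]]]';python3 - <<'E'
from h import *
plan([.6,-.1,.25],3.5,.03,1)
im=snapshot("side");cv2.imwrite("pics/s13.png",im[:,:,::-1])
E
```

```text
time_s: 9.95
eef_pos: [0.6622, -0.0698, 0.073]
ee_rot: [179.7, -0.0, 3.1]
wrist_force: [0.7, 1.9, -0.0]
finger_gap: -0.0004
time_s: 10.37
eef_pos: [0.6553, -0.1017, 0.1653]
ee_rot: [179.6, 1.3, 2.6]
wrist_force: [0.9, 0.5, 0.4]
finger_gap: -0.0003
at [ 0.6553 -0.1017  0.1653] [179.56   1.26   2.55] F [0.9 0.5 0.4] gap -0.0003 t 10.37
[-0.0169, -0.0011, -0.0248] [0.4, 1.3, -0.9]
left 0.0712
```

View pics/s13.png

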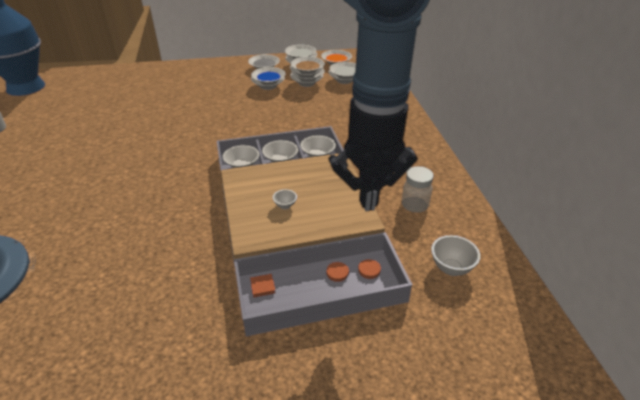

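All three tiles are in the tray at (262,285), (338,271) and (370,268). The dish, jar and bowl appear unmoved. I'll lift clear, let things settle and check.

```bash
python3 -m handwheel '[[0,[-0.01,0,-0.03],[0,0,0]],[0,[-0.01,0,-0.03],[0,0,0]],[0,[-0.01,0,-0.02],[0,0,0]],[0,[0,0,0],[0,0,0]],[0,[0,0,0],[0,0,0]]]';python3 - <<'E'
from h import *
s=read_state();print(s["eef_pos"],np.abs(s["joint_vel"]).max())
im=snapshot("side");b=cv2.imread("pics/side0.png")[:,:,::-1]
for t in tiles("side",im,.014):print(t)
for nm,(u,v) in dict(dish=(285,199),jar=(417,190),bowl=(455,257)).items():
    w=26;print(nm,"mean diff",np.abs(im[v-12:v+12,u-w//2:u+w//2].astype(int)-b[v-12:v+12,u-w//2:u+w//2]).mean())
t=snapshot("top");cv2.imwrite("pics/t9.png",t[:,:,::-1])
E
```

```text
time_s: 10.83
eef_pos: [0.6321, -0.1073, 0.2604]
ee_rot: [179.4, 0.1, 2.5]
wrist_force: [-0.7, 0.2, -0.3]
finger_gap: -0.0001
[ 0.63207083 -0.10730041  0.26035972] 2.51297559850029
(array([ 0.4853, -0.1115]), array([0.0336, 0.0225]), 3.1, 198.5)
(array([ 0.6105, -0.1019]), array([0.0241, 0.0335]), 79.8, 181.0)
(array([ 0.6644, -0.103 ]), array([0.0312, 0.034 ]), 79.8, 225.0)
dish mean diff 7.140491452991453
jar mean diff 6.013888888888889
bowl mean diff 7.181089743589744
```

View pics/t9.png

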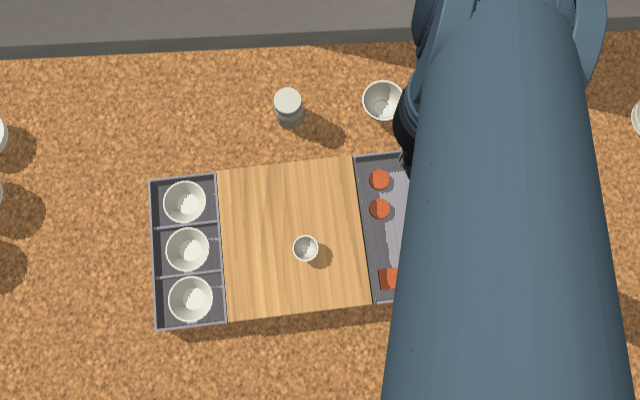

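The top view shows the dish at (305,248), the jar at (288,100) and the bowl at (383,101), all unchanged from the start. The three tiles are in the tray and the board is otherwise clear, so I'm handing in.

```bash
python3 -c "
from cell import *
print(job_done())"
```

```text
the job is handed in; nothing more can be done
None
```

I swept the square tile and then the two round tiles along the board's −y direction with the closed fingers. All three went over the edge into the empty catch tray, at about 11 s on the clock.

- **Tiles:** the last side view shows all three lying flat and apart in the catch tray. The top view agrees, though the arm hid part of the square and part of the tray.
- **Things to leave alone:** the colour dish, jar and bowl are at the same pixel positions as at the start. My image comparison of those three spots was not exactly zero: it came out at 6 to 7 grey levels for all three. I put that down to noise or lighting, since nothing looks moved.
- **Forces:** the wrist readings I saw stayed around 2 N or less. At the end the arm was clear, with the tool about 0.26 m above the table.
- **One correction on the way:** during the second sweep the tool drifted up about 5 mm and sideways about 4 mm. I stopped, backed off, corrected it and carried on.

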